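# Unlock the dust extractor's filter and set it out for cleaning

## Robot

A 7-joint arm with a two-finger parallel gripper is mounted at the origin on a cart in front of the work surface, level with it; the furniture and walls round the work are solid. World frame = base frame: x ahead of the robot, y to its left, z up, the work surface at z = 0. Lengths are in m, angles in rad, forces in N, time in s.
With the tool pointing down it reaches from about 0.4 to 0.85 m from the base axis. Payload 10.4 kg.
Tool frame: the origin (TCP) lies between the finger pads; the fingertips stand 17 mm ahead of it and the grasp point (between the pads) lies 2 mm behind it; z points along the fingers, y is the direction in which the jaws open and shut (so a half turn about z gives the same grasp; the last joint's range is limited). The gripper opens to 85 mm and grips with 20 to 120 N. Pads are 22 mm wide; open, the fingers measure 114 mm over their backs; the gripper's body (76 mm by 85 mm) begins 54 mm behind the grasp point. The pads swing forward as they close: fully open they stand 13 mm farther back than shut.
Start: joints at [1.195, 0.332, -0.065, 1.46, 0.022, 1.35, -0.088], TCP at [0.216, -0.587, 0.248] pointing down, gripper open.
Joint ranges: [-2.6, 2.6], [-0.5, 2.12], [-1.47, 1.34], [0.16, 2.42], [-1.27, 4.41], [0.06, 2.06], [-2.6, 2.6]. Speed limits (rad/s): [2.22, 2.22, 2.79, 2.79, 3.14, 3.14, 3.14].

## Interface

Orientations are given as a unit quaternion [x, y, z, w].
In Python, from workcell import manip gives the robot as it stands.
- The arm moves only by the tool jog_arm, never from a script. Its argument "steps" is one flat list of numbers, 5 for each row, row after row: the finger opening in m, from 0 to 0.0854, then the shift along the tool's x, y, z in m, then the turn about the tool's z in rad. In form: [gripper, x, y, z, twist, gripper, x, y, z, twist, ...]. A call has exactly 10 rows; each row is the pose to reach, as a shift and turn from the pose commanded when the call began, along the tool's axes at that moment; what a row does not reach only later rows make up. A row lasts 1/10 s, in which the tool goes at most 50 mm and 8.59 degrees, less where a joint would pass 70% of its speed; a pose out of reach is approached as far as the arm can. A call with a gripper value outside its range is refused whole. The fingers move at their own pace and stop on an object; "grip_force" is the grip in N (left out, the last holds). Time passes only in rows, so rows that repeat a pose let the fingers close, or fill a call up. It gives the time, the measured TCP pose, the force and the opening at its end, in the units of the state.
- manip.get_obs(): the state, without advancing time (a new reading comes with each control period).
- manip.camera(name): name is "scene" or "top" or "wrist"; returns (picture, depth): 400x640x3 uint8, red, green, blue; 400x640 float32, m along the optical axis (not along the pixel's ray), 0 where there is no reading.
- manip.calibration(name): a dict with "mtx" (3x3 intrinsics, pixels), "k1" (the pictures are not rectified: a ray, as slopes to the right and down, at radius r is drawn at 1 + k1 r^2 times it, then the intrinsics apply), "world_to_cam" (4x4, takes a point from world to camera coordinates). Camera axes: x right, y down, z forward; pixel columns grow to the right and rows downward; lengths in m; the calibration is good to about 2 mm. A picture is of the moment at which its call begins: read the wrist's pose just before it. calibration takes no time and is no camera call; for the wrist camera it gives the pose at the moment of the call.
- manip.hand_in(): hands the job in, once; it reports no verdict.
The state is a dict: "clock": time; "joint_pos": joint angles; "joint_velocities": joint speeds; "tau": joint torques, N m; "position": TCP position; "ee_rot": TCP orientation; "ft_force": force on the tool from outside, world axes, zero at the start; "torque": the same for the moment, N m; "grip_width": opening from 0.0 (shut) to 1.0 (fully open).
Only numpy, scipy, OpenCV 4.12 (cv2) and the standard library are available. Lean on these libraries where they do the work, as an engineer would, in place of code of your own. Each camera call takes 0.05 s, during which the arm holds its last target.

## Task

Take the filter cartridge out of the blue dust extractor: turn its orange knob counter-clockwise (seen from above) until it lines up with the green marks (its stop comes just beyond them; do not lean hard on it), then lift it straight out without forcing it. Stand it upright, knob up, inside the grey tray, setting it down gently rather than dropping it, let go of it, and leave the tools, pen and red seal blank on the desk as they lie.

Things in the scene. Friction and masses are not known exactly. Their poses are not given: they have to be found in the camera images.
- extractor: Bench dust extractor, fixed: blue box 150 x 150 mm, 90 mm high, black grille on its -x face, round black intake on its -y face. Origin at the centre of its underside, on the desk; z up. Green bars on its top, at its +x and -x, mark the open position of the knob; red dots mark the locked one.
- socket (a point): Centre of the round bayonet collar, level with the extractor's top (90 mm); axes as the extractor's. Bore 58 mm, collar 7 mm thick, with notches at +x and -x. At the start the filter's cap rests on it, its lugs caught under the collar, the knob bar 0.87 to 1.26 rad clockwise (from above) of the extractor's x axis.
- filter_grip (a point): Loose filter cartridge, about 0.16 kg: a point on its upright axis inside its orange knob, a bar 60 mm long (filter x), 16 mm thick (y), 34 mm high (z) on a black cap of 76 mm diameter. The point is 14 mm below the knob's top, 19 mm above the cap's upper face, 109 mm above the filter's foot. A half turn looks the same. Turns against light friction, with 2 mm of vertical play.
- filter_lugs (a point): The filter's axis at the height of its two lugs, 67.5 mm above its foot; axes as the knob's. Lugs 10 mm wide, 70 mm tip to tip, along the knob bar. Turned counter-clockwise, they meet a stop about 0.16 rad beyond exact alignment of bar and extractor x. From 0.2 rad short of alignment up to the stop they stand in the notches and the filter lifts out.
- filter_foot (a point): Centre of the filter's flat foot, 54 mm in diameter, the end of the white pleated part that hangs inside the extractor, 80 mm below the underside of the cap (10 mm thick). The filter must rise 80 mm to clear the extractor's top.
- tray: Grey open tray, fixed, 150 x 150 mm outside, walls 26 mm high and 4 mm thick, floor 4 mm thick, small steel handles at its +y and -y sides. Origin at the centre of its underside, on the desk.
- tray_in (a point): Centre of the tray's inner floor, 4 mm above the desk.
- graver_long: Bystander: cord-wrapped engraving knife, 14 x 203 x 14 mm, lying between the extractor and the tray. Origin at the centre of its underside.
- graver_thin: Bystander: engraving knife, 11 x 160 x 12 mm, lying near the front edge of the desk. Origin at the centre of its underside.
- blank_red: Bystander: red round bar (a seal blank), 15 x 45 x 15 mm, lying farther back than the long knife. Origin at the centre of its underside.
- pen_orange: Bystander: stubby orange marker pen, 20 x 53 x 21 mm, lying to the right, beside the wooden vice. Origin at the centre of its underside.
There are look-alikes about, which are no part of the job. Leave any pink look-alike of the part that bears filter_grip alone.

How it is judged:
By the outcome, as a careful person would: the job done as asked, in the order asked, and still so for the second after the job is handed in, with the robot touching nothing.
It also fails if it takes over 51 s, if anything falls off the work surface, if the arm or the gripper's body presses on something with over 40 N, if the wrist force passes 120 N, or if a joint passes its speed limit or range.

## Working session

There is one attempt and no reset: what is moved stays moved. The work goes in short steps, Python scripts to look and compute and a tool call to move; the robot and the scene stay as the last step left them, time stands still between calls to the robot, and variables do not carry over. Pictures are saved under pics/ and viewed, and the job is handed in when it is done.

Besides the shell and the picture viewer there is one more tool, called after "Emit:" as name(argument=value, ...) on one line, values as JSON. jog_arm: Moves the arm, as the interface text tells. Its arguments: {"type":"object","properties":{"steps":{"type":"array"},"grip_force":{"type":"number"}},"required":["steps"]}

```bash
mkdir -p pics
cat > h.py <<'E'
import numpy as np, cv2, pickle
from workcell import manip
def snap(n,tag):
    o=manip.get_obs(); c=manip.calibration(n); p,d=manip.camera(n)
    cv2.imwrite(f'pics/{tag}.png',cv2.cvtColor(p,cv2.COLOR_RGB2BGR))
    pickle.dump((p,d,c,o),open(f'pics/{tag}.pkl','wb')); return p,d,c,o
def load(tag): return pickle.load(open(f'pics/{tag}.pkl','rb'))
def ray(c,uv):
    K=np.array(c['mtx'],float);uv=np.array(uv,float).reshape(-1,1,2)
    s=cv2.undistortPoints(uv,K,np.array([c['k1'],0,0,0.]))[:,0]
    T=np.array(c['world_to_cam']);R=T[:3,:3];o=-R.T@T[:3,3]
    return o,np.c_[s,np.ones(len(s))]@R
def onplane(c,uv,z):
    o,d=ray(c,uv); return o+d*((z-o[2])/d[:,2])[:,None]
def bydepth(c,uv,dep):
    uv=np.array(uv).reshape(-1,2);o,d=ray(c,uv);z=dep[uv[:,1].astype(int),uv[:,0].astype(int)];return o+d*z[:,None]
def proj(c,P):
    T=np.array(c['world_to_cam']);q=np.array(P).reshape(-1,3)
    r,_=cv2.Rodrigues(T[:3,:3]);return cv2.projectPoints(q,r,T[:3,3],np.array(c['mtx'],float),np.array([c['k1'],0,0,0.]))[0][:,0]
E
python3 - <<'E'
from h import *
for n in ('scene','top','wrist'): p,d,c,o=snap(n,n+'0'); print(n,np.round(c['world_to_cam'],3).tolist(),c['k1'],d.min(),d.max())
print(o)
E
```

```text
scene [[-0.873, -0.488, -0.016, 0.51], [-0.337, 0.624, -0.705, 0.131], [0.354, -0.61, -0.709, 0.89], [0.0, 0.0, 0.0, 1.0]] 0.02346871934735007 0.0 2.4980443
top [[-0.003, -1.0, -0.006, 0.164], [-0.986, 0.004, -0.165, 0.529], [0.165, 0.006, -0.986, 1.519], [0.0, 0.0, 0.0, 1.0]] 0.00591411568234567 0.0 2.397948
wrist [[0.347, -0.938, -0.002, -0.624], [-0.897, -0.332, 0.29, -0.037], [-0.273, -0.099, -0.957, 0.381], [0.0, 0.0, 0.0, 1.0]] -0.03015963950419838 0.0 1.4871227
{'clock': 0.1, 'joint_pos': array([ 1.19541754,  0.33280472, -0.06472604,  1.46084965,  0.021541  ,
        1.34991472, -0.08849144]), 'joint_velocities': array([ 1.51924665e-03, -1.39644764e-03,  7.15280646e-05, -2.28704075e-03,
       -1.98598007e-03,  1.03796602e-03, -8.10727165e-04]), 'tau': array([ 1.48644202e-03, -6.26748490e+01,  4.88691777e-02, -3.92431140e+01,
        1.61149929e-02,  6.99768163e-03, -3.61986494e-06]), 'position': array([ 0.21586159, -0.58620045,  0.24760167]), 'ee_rot': array([ 9.84480035e-01,  1.75495436e-01, -1.09088458e-04, -6.33166059e-04]), 'ft_force': array([ 0.39923636, -0.41964352, -0.17719811]), 'torque': array([ 0.02269695,  0.01445792, -0.00564645]), 'grip_width': 0.9993455636725405}
```

View pics/scene0.png

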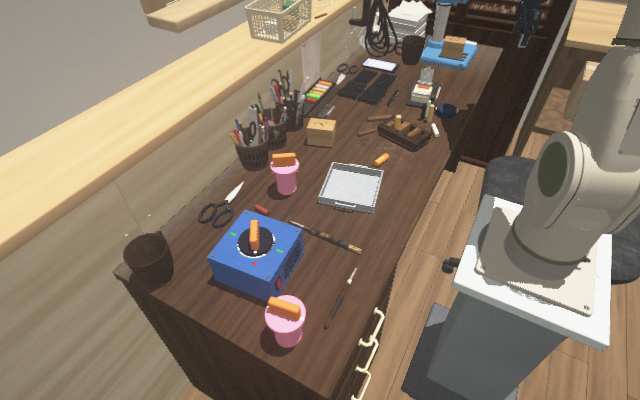

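View pics/top0.png

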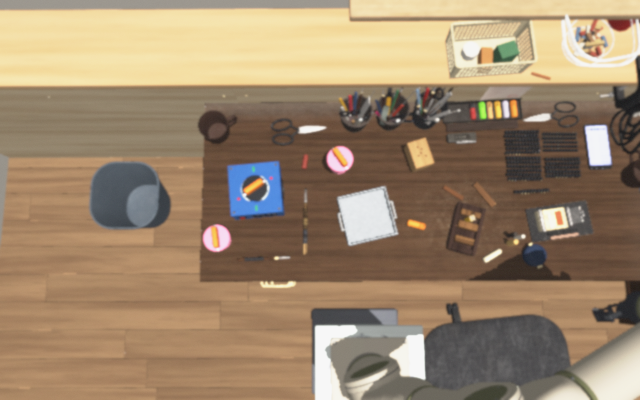

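View pics/wrist0.png

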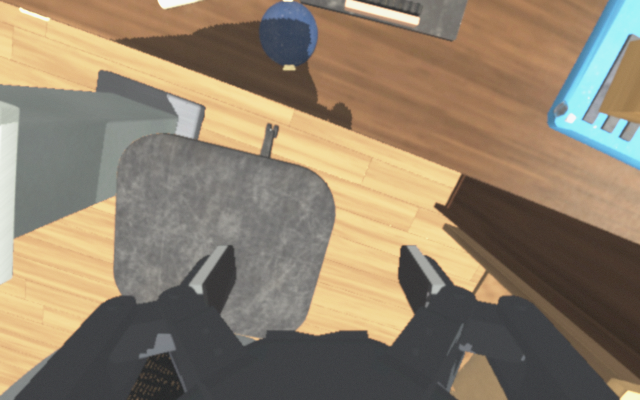

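The scene view shows the blue extractor at about (258,250), with its knob at (254,235), and the tray at (352,187). In the top view they are at (256,190) and (368,216). The pink look-alikes are at (217,238) and (340,160) in the top view. Next I'll measure them.

Run:
```python
from h import *
out=[]
for n,(x0,y0,x1,y1) in (('top0',(200,140,300,240)),('scene0',(200,200,310,310))):
    p,d,c,o=load(n); out.append(cv2.resize(p[y0:y1,x0:x1],(400,400),interpolation=cv2.INTER_CUBIC))
cv2.imwrite('pics/zoom1.png',cv2.cvtColor(np.hstack(out),cv2.COLOR_RGB2BGR))
for n in ('top0','scene0'):
    p,d,c,o=load(n); h=cv2.cvtColor(p,cv2.COLOR_RGB2HSV)
    box=(200,150,290,225) if n=='top0' else (200,205,310,305)
    m0=np.zeros(p.shape[:2],np.uint8); m0[box[1]:box[3],box[0]:box[2]]=255
    for nm,lo,hi,z in (('blue',(105,120,60),(125,255,255),.09),('green',(40,100,60),(90,255,255),.09),('red',(165,130,120),(180,255,255),.09),('orange',(8,150,120),(22,255,255),.133)):
        m=cv2.inRange(h,lo,hi)&m0
        k,l,s,ce=cv2.connectedComponentsWithStats(m)
        for i in range(1,k):
            if s[i,4]<3: continue
            w=bydepth(c,np.round(ce[i]).astype(int),d)[0]
            print(n,nm,s[i].tolist(),ce[i].round(1),'plane',onplane(c,ce[i],z)[0].round(4),'dep',w.round(4))
            if s[i,4]>60:
                r=cv2.minAreaRect(np.argwhere(l==i)[:,::-1].astype(np.float32))
                b=onplane(c,cv2.boxPoints(r),z); print('  rect',r, b.round(3).tolist())
# tray
p,d,c,o=load('top0')
for uv in ((368,216),(350,200),(385,230)): print('tray',bydepth(c,uv,d))
```

```text
top0 blue [228, 162, 55, 57, 1930] [255.2 189.6] plane [0.547  0.3344 0.09  ] dep [0.5443 0.3341 0.0977]
  rect ((254.97952270507812, 189.7746124267578), (53.14448165893555, 52.32965850830078), 84.80557250976562) [[0.619, 0.42, 0.09], [0.633, 0.266, 0.09], [0.475, 0.251, 0.09], [0.462, 0.402, 0.09]]
top0 green [253, 167, 2, 4, 6] [253.3 168.8] plane [0.6092 0.3409 0.09  ] dep [0.6081 0.3416 0.0926]
top0 green [255, 206, 2, 4, 6] [255.7 207.5] plane [0.4939 0.3323 0.09  ] dep [0.4928 0.3315 0.088 ]
top0 orange [244, 178, 19, 17, 136] [253.4 185.8] plane [0.55   0.3346 0.133 ] dep [0.5504 0.3362 0.1284]
  rect ((252.9463348388672, 186.13758850097656), (7.864625930786133, 20.235031127929688), 55.00798034667969) [[0.542, 0.366, 0.133], [0.575, 0.319, 0.133], [0.556, 0.306, 0.133], [0.523, 0.353, 0.133]]
scene0 blue [207, 210, 95, 72, 2720] [255.3 246.3] plane [0.542  0.3438 0.09  ] dep [0.1742 0.7101 0.732 ]
  rect ((253.8432159423828, 243.4234161376953), (79.11821746826172, 60.988407135009766), 20.323135375976562) [[0.614, 0.418, 0.09], [0.681, 0.265, 0.09], [0.48, 0.254, 0.09], [0.442,
[... 410 characters left out ...]
 0.374  0.046 ]
scene0 orange [251, 223, 1, 3, 3] [251. 224.] plane [0.56   0.3246 0.133 ] dep [0.5598 0.3248 0.1334]
scene0 orange [249, 222, 9, 24, 65] [254.5 235.7] plane [0.5348 0.3469 0.133 ] dep [0.535  0.3482 0.1333]
  rect ((253.0, 233.5), (23.0, 8.0), 90.0) [[0.567, 0.322, 0.133], [0.552, 0.314, 0.133], [0.516, 0.364, 0.133], [0.53, 0.372, 0.133]]
scene0 orange [256, 248, 2, 2, 3] [256.7 248.7] plane [0.5114 0.3719 0.133 ] dep [0.5271 0.3554 0.1031]
scene0 orange [268, 297, 10, 8, 26] [270.9 302.1] plane [0.4202 0.456  0.133 ] dep [0.4239 0.4519 0.124 ]
tray [[ 0.47830976 -0.00223562  0.0077679 ]]
tray [[0.52862581 0.05189828 0.00481822]]
tray [[ 0.43445195 -0.05223626  0.01431198]]
```

View pics/zoom1.png

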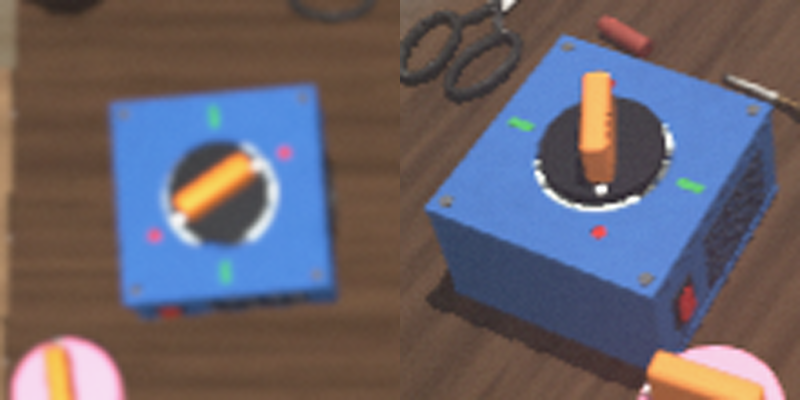

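Extractor centre is about (0.550, 0.335), with its x axis at about +0.08 rad in world. The bar sits at about -0.96 rad, 1.04 rad clockwise of that axis, which fits the stated range. Now moving there by an outward path.

Emit:
jog_arm(steps=[0.085, 0.02, -0.015, 0, -0.05, 0.085, 0.06, -0.045, 0, -0.13, 0.085, 0.105, -0.08, 0, -0.22, 0.085, 0.15, -0.11, 0, -0.32, 0.085, 0.195, -0.145, 0, -0.42, 0.085, 0.24, -0.18, 0, -0.52, 0.085, 0.285, -0.215, 0, -0.62, 0.085, 0.33, -0.245, 0, -0.72, 0.085, 0.365, -0.27, 0, -0.8, 0.085, 0.385, -0.29, 0, -0.85])

```text
clock: 1.15
position: [0.4743, -0.1859, 0.2483]
ee_rot: [0.824, 0.567, 0.0, 0.0]
ft_force: [-0.1, -1.0, 0.4]
grip_width: 0.997
```

Emit:
jog_arm(steps=[0.085, 0.03, -0.01, 0, -0.06, 0.085, 0.075, -0.018, 0, -0.15, 0.085, 0.12, -0.028, 0, -0.25, 0.085, 0.17, -0.04, 0, -0.36, 0.085, 0.22, -0.05, 0, -0.47, 0.085, 0.27, -0.062, 0, -0.57, 0.085, 0.32, -0.074, 0, -0.67, 0.085, 0.37, -0.085, 0, -0.77, 0.085, 0.42, -0.097, 0, -0.87, 0.085, 0.46, -0.106, 0, -0.95])

```text
clock: 2.15
position: [0.54, 0.281, 0.2481]
ee_rot: [0.473, 0.881, -0.0, 0.0]
ft_force: [0.1, 0.4, 0.6]
grip_width: 0.996
```

Emit:
jog_arm(steps=[0.085, -0.01, 0.03, 0, -0.027, 0.085, -0.015, 0.046, 0, -0.027, 0.085, -0.015, 0.046, 0, -0.027, 0.085, -0.015, 0.046, 0, -0.027, 0.085, -0.015, 0.046, 0, -0.027, 0.085, -0.015, 0.046, 0, -0.027, 0.085, -0.015, 0.046, 0, -0.027, 0.085, -0.015, 0.046, 0, -0.027, 0.085, -0.015, 0.046, 0, -0.027, 0.085, -0.015, 0.046, 0, -0.027])

```text
clock: 3.15
position: [0.5867, 0.2924, 0.2483]
ee_rot: [0.463, 0.887, -0.0, 0.0]
ft_force: [0.2, 0.8, -0.4]
grip_width: 0.992
```

Run:
```python
from h import *
p,d,c,o=snap('wrist','w1'); print(o['position'],o['ee_rot'],o['joint_pos'].round(3))
```

```text
[0.58671569 0.2924288  0.24834865] [ 4.62593187e-01  8.86570661e-01 -1.77537866e-05  8.05505536e-05] [ 0.039  0.526 -0.833  1.337  0.384  1.442 -0.165]
```

View pics/w1.png

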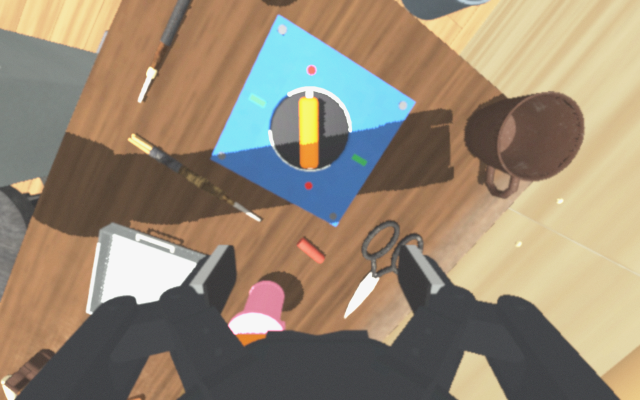

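The wrist view shows the knob bar at about (309,130), green bars at (257,100) and (360,160), and red dots at (311,70) and (308,185).

```bash
cat > meas.py <<'E'
from h import *
def meas(tag,box,zk=.133,zt=.09):
    p,d,c,o=load(tag); h=cv2.cvtColor(p,cv2.COLOR_RGB2HSV)
    m0=np.zeros(p.shape[:2],np.uint8); m0[box[1]:box[3],box[0]:box[2]]=255
    for nm,lo,hi,z in (('green',(40,80,60),(88,255,255),zt),('red',(165,130,100),(180,255,255),zt),('orange',(8,150,100),(28,255,255),zk)):
        m=cv2.inRange(h,lo,hi)&m0
        k,l,s,ce=cv2.connectedComponentsWithStats(m)
        for i in range(1,k):
            if s[i,4]<12: continue
            print(nm,s[i].tolist(),ce[i].round(1),onplane(c,ce[i],z)[0].round(4),'dep',bydepth(c,np.round(ce[i]).astype(int),d)[0].round(4))
            if nm=='orange':
                pts=np.argwhere(l==i)[:,::-1].astype(float)
                dd=d[l==i]; P=np.array([bydepth(c,q.astype(int),d)[0] for q in pts]); 
                t=P[P[:,2]>zk-.005]; print(' top n',len(t),'z med',np.median(t[:,2]))
                r=cv2.minAreaRect((t[:,:2]*1000).astype(np.float32)); b=cv2.boxPoints(r); print(' rect mm',r)
                e=t[:,:2]-t[:,:2].mean(0); w,v=np.linalg.eigh(e.T@e); a=np.arctan2(v[1,1],v[0,1]); print(' axis ang',a, 'ctr',t.mean(0))
E
python3 - <<'E'
from meas import *
meas('w1',(200,40,420,220))
E
```

```text
green [250, 95, 16, 12, 88] [257.4 100.2] [0.4924 0.3305 0.09  ] dep [0.4922 0.3306 0.091 ]
green [352, 154, 15, 12, 91] [359.  159.5] [0.6081 0.3409 0.09  ] dep [0.6074 0.3414 0.0921]
red [305, 182, 7, 7, 18] [308.3 185.3] [0.581  0.2886 0.09  ] dep [0.5802 0.2894 0.0928]
orange [299, 97, 20, 71, 674] [309.8 143.8] [0.5559 0.3295 0.133 ] dep [0.5561 0.3296 0.1348]
 top n 594 z med 0.1330562254710656
 rect mm ((549.8837280273438, 335.5454406738281), (15.322789192199707, 57.85183334350586), 34.985172271728516)
 axis ang 2.1423265803340037 ctr [0.55620326 0.32781084 0.13369641]
```

Tool yaw already matches the bar at 2.18 rad, and the knob centre is (0.550, 0.3355). The green axis is at 0.09 rad, so the knob needs a 1.05 rad counter-clockwise turn. Centring first, then descending.

Emit:
jog_arm(steps=[0.06, 0.025, -0.003, 0, 0, 0.06, 0.05, -0.0054, 0, 0, 0.06, 0.0563, -0.0054, 0.01, 0, 0.06, 0.0563, -0.0054, 0.03, 0, 0.06, 0.0563, -0.0054, 0.055, 0, 0.06, 0.0563, -0.0054, 0.08, 0, 0.06, 0.0563, -0.0054, 0.1, 0, 0.06, 0.0563, -0.0054, 0.115, 0, 0.06, 0.0563, -0.0054, 0.124, 0, 0.06, 0.0563, -0.0054, 0.127, 0])

```text
clock: 4.2
position: [0.5501, 0.3352, 0.1204]
ee_rot: [0.463, 0.887, -0.0, -0.0]
ft_force: [0.7, 0.0, 0.3]
grip_width: 0.701
```

Emit:
jog_arm(steps=[0, 0, 0, 0, 0, 0, 0, 0, 0, 0, 0, 0, 0, 0, 0, 0, 0, 0, 0, 0, 0, 0, 0, 0, 0, 0, 0, 0, 0, 0, 0, 0, 0, 0, 0, 0, 0, 0, 0, 0, 0, 0, 0, 0, 0, 0, 0, 0, 0, 0], grip_force=40)

```text
clock: 5.2
position: [0.5504, 0.3358, 0.122]
ee_rot: [0.463, 0.887, 0.0, 0.0]
ft_force: [-1.5, -1.1, 5.9]
grip_width: 0.179
```

Run:
```python
from h import *
p,d,c,o=snap('wrist','w2'); print(o['position'],o['ee_rot'],o['joint_pos'].round(3),o['ft_force'],o['torque'],o['grip_width'])
```

```text
[0.55036595 0.33575396 0.12203723] [4.62579552e-01 8.86577648e-01 3.35470426e-04 3.45087850e-04] [-0.036  0.603 -0.808  1.517  0.453  1.216 -0.306] [-1.53951151 -1.08021863  5.88304065] [-0.26972036  0.296504   -0.03445826] 0.17879646855642337
```

View pics/w2.png

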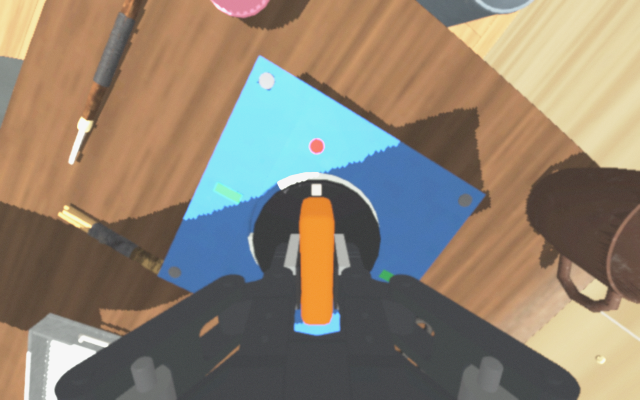

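The bar is between the pads (15 mm opening). Now turning CCW, and easing up 1 mm.

Emit:
jog_arm(steps=[0, 0, 0, -0.0005, -0.03, 0, 0, 0, -0.001, -0.09, 0, 0, 0, -0.001, -0.17, 0, 0, 0, -0.001, -0.25, 0, 0, 0, -0.001, -0.33, 0, 0, 0, -0.001, -0.41, 0, 0, 0, -0.001, -0.49, 0, 0, 0, -0.001, -0.56, 0, 0, 0, -0.001, -0.6, 0, 0, 0, -0.001, -0.6])

```text
clock: 6.25
position: [0.5504, 0.3353, 0.1221]
ee_rot: [0.179, 0.984, 0.0, 0.0]
ft_force: [1.2, -0.3, -0.1]
grip_width: 0.179
```

Run:
```python
from h import *
p,d,c,o=snap('wrist','w3'); print(o['position'],2*np.arctan2(o['ee_rot'][1],o['ee_rot'][0]),o['joint_pos'].round(3),o['ft_force'],o['torque'],o['grip_width'])
```

```text
[0.55037674 0.33534879 0.12210231] 2.780897194918039 [ 0.032  0.648 -0.92   1.513  0.531  1.246  0.249] [ 1.19403224 -0.25988816 -0.09497373] [-0.02730846 -0.24702606 -0.00658375] 0.1791358609213867
```

View pics/w3.png

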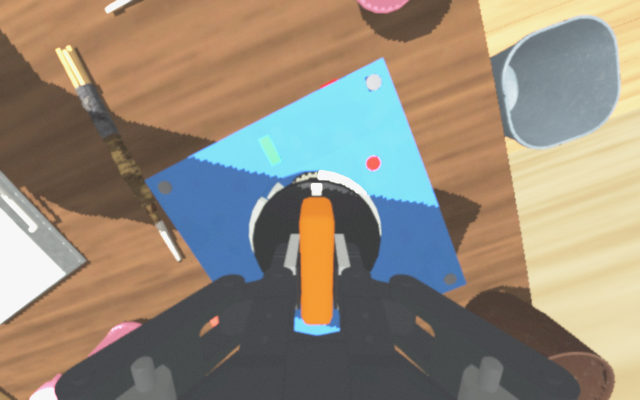

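The knob follows and the forces stay small. 0.45 rad to go.

Emit:
jog_arm(steps=[0, 0, 0, 0, -0.05, 0, 0, 0, 0, -0.12, 0, 0, 0, 0, -0.19, 0, 0, 0, 0, -0.26, 0, 0, 0, 0, -0.32, 0, 0, 0, 0, -0.37, 0, 0, 0, 0, -0.41, 0, 0, 0, 0, -0.44, 0, 0, 0, 0, -0.45, 0, 0, 0, 0, -0.45])

```text
clock: 7.3
position: [0.55, 0.3355, 0.1221]
ee_rot: [-0.044, 0.999, -0.0, -0.0]
ft_force: [0.7, 0.1, -1.6]
grip_width: 0.176
```

Run:
```python
from h import *
p,d,c,o=snap('wrist','w4'); print(o['position'],2*np.arctan2(o['ee_rot'][1],o['ee_rot'][0]),o['joint_pos'].round(3),o['ft_force'],o['torque'],o['grip_width'])
```

```text
[0.55003066 0.33550322 0.1221101 ] 3.2292616942101153 [ 0.078  0.686 -1.002  1.511  0.593  1.272  0.661] [ 0.72335942  0.071619   -1.56431343] [-0.0118447  -0.11539547  0.02238538] 0.17568978280252512
```

View pics/w4.png

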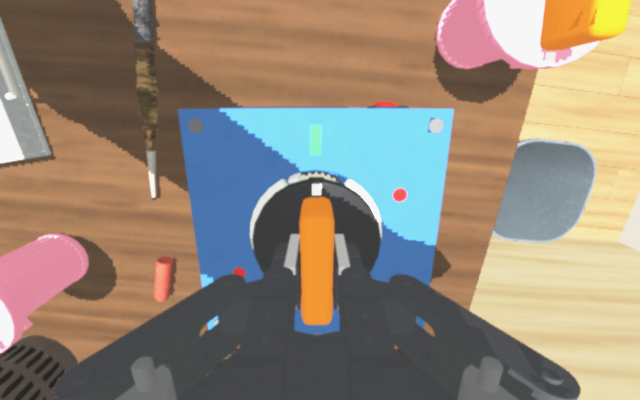

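The bar (column 317) lines up with the green mark (316,140). Lifting gently.

Emit:
jog_arm(steps=[0, 0, 0, -0.002, 0, 0, 0, 0, -0.004, 0, 0, 0, 0, -0.006, 0, 0, 0, 0, -0.009, 0, 0, 0, 0, -0.012, 0, 0, 0, 0, -0.015, 0, 0, 0, 0, -0.018, 0, 0, 0, 0, -0.021, 0, 0, 0, 0, -0.024, 0, 0, 0, 0, -0.025, 0])

```text
clock: 8.35
position: [0.5502, 0.3357, 0.1477]
ee_rot: [-0.044, 0.999, 0.0, 0.0]
ft_force: [-0.2, -0.7, -2.4]
grip_width: 0.177
```

Emit:
jog_arm(steps=[0, 0, 0, -0.005, 0, 0, 0, 0, -0.013, 0, 0, 0, 0, -0.023, 0, 0, 0, 0, -0.035, 0, 0, 0, 0, -0.048, 0, 0, 0, 0, -0.061, 0, 0, 0, 0, -0.074, 0, 0, 0, 0, -0.086, 0, 0, 0, 0, -0.096, 0, 0, 0, 0, -0.1, 0])

```text
clock: 9.35
position: [0.5503, 0.3359, 0.2486]
ee_rot: [-0.044, 0.999, 0.0, 0.001]
ft_force: [-0.0, 0.8, -1.7]
grip_width: 0.178
```

Run:
```python
from h import *
for n in ('top','scene'): p,d,c,o=snap(n,n+'5')
print(o['position'],2*np.arctan2(o['ee_rot'][1],o['ee_rot'][0]),o['joint_pos'].round(3),o['ft_force'],o['grip_width'])
p,d,c,o=load('top0')
m=np.zeros(p.shape[:2],np.uint8)
hv=cv2.cvtColor(p,cv2.COLOR_RGB2HSV)
m[180:250,325:410]=((hv[...,1]<50)&(hv[...,2]>110))[180:250,325:410]*255
m=cv2.morphologyEx(m,cv2.MORPH_OPEN,np.ones((9,9)))
pts=np.argwhere(m>0)[:,::-1].astype(np.float32); r=cv2.minAreaRect(pts); print(r); print(onplane(c,cv2.boxPoints(r),.026).round(3).tolist(), onplane(c,r[0],.026),onplane(c,r[0],.004))
a=cv2.resize(p[160:270,310:420],(400,400),interpolation=cv2.INTER_CUBIC)
p,d,c,o=load('scene5'); b=cv2.resize(p[110:310,190:410],(400,364),interpolation=cv2.INTER_CUBIC); b=np.vstack([b,np.zeros((36,400,3),np.uint8)])
cv2.imwrite('pics/zoom5.png',cv2.cvtColor(np.hstack([a,b]),cv2.COLOR_RGB2BGR))
```

```text
[0.55033836 0.33583887 0.24861537] 3.2297637847879295 [ 0.093  0.588 -1.062  1.363  0.509  1.477  0.72 ] [-0.06534101  1.4138132  -1.74736775] 0.17984195530205702
((366.60107421875, 215.43820190429688), (51.642738342285156, 58.23861312866211), 77.00537872314453)
[[0.535, 0.107, 0.026], [0.575, -0.067, 0.026], [0.421, -0.098, 0.026], [0.382, 0.073, 0.026]] [[0.477666   0.00374683 0.026     ]] [[0.48055531 0.00164762 0.004     ]]
```

View pics/zoom5.png

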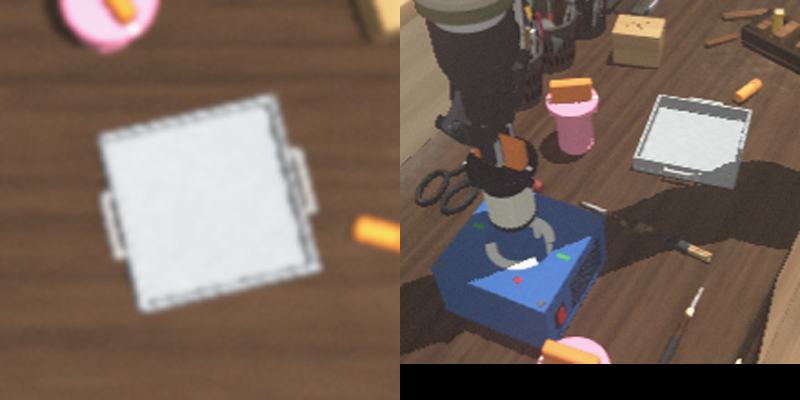

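The filter is out and clear of the extractor. The tray corners average to a centre of about (0.478, 0.000). Carrying it over at this height.

Emit:
jog_arm(steps=[0, 0.004, -0.012, 0, 0.02, 0, 0.012, -0.04, 0, 0.08, 0, 0.024, -0.078, 0, 0.15, 0, 0.037, -0.12, 0, 0.23, 0, 0.05, -0.162, 0, 0.31, 0, 0.063, -0.204, 0, 0.39, 0, 0.076, -0.246, 0, 0.47, 0, 0.088, -0.285, 0, 0.54, 0, 0.097, -0.315, 0, 0.58, 0, 0.101, -0.328, 0, 0.6])

```text
clock: 10.45
position: [0.4775, -0.0037, 0.2468]
ee_rot: [0.256, 0.967, -0.001, -0.0]
ft_force: [1.4, 0.2, -1.9]
grip_width: 0.181
```

Run:
```python
from h import *
for n in ('scene','wrist'): p,d,c,o=snap(n,n+'6')
print(o['position'],2*np.arctan2(o['ee_rot'][1],o['ee_rot'][0]),o['joint_pos'].round(3),o['ft_force'],o['grip_width'])
```

```text
[ 0.47755332 -0.00433268  0.24678412] 2.622772853211506 [ 0.921  0.091 -1.041  1.795  0.083  1.303  0.913] [ 0.69992946 -1.18762684 -1.14373752] 0.18134916293568878
```

View pics/wrist6.png

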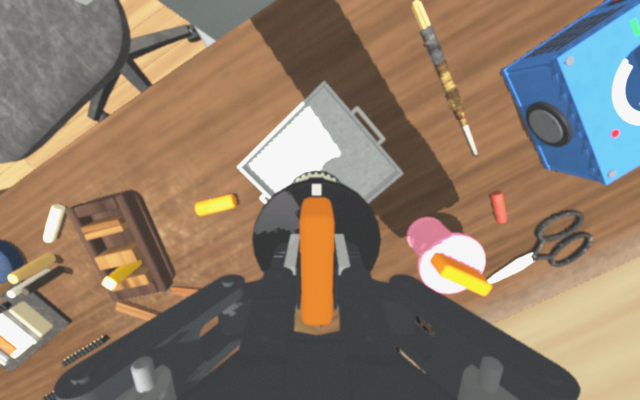

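View pics/scene6.png

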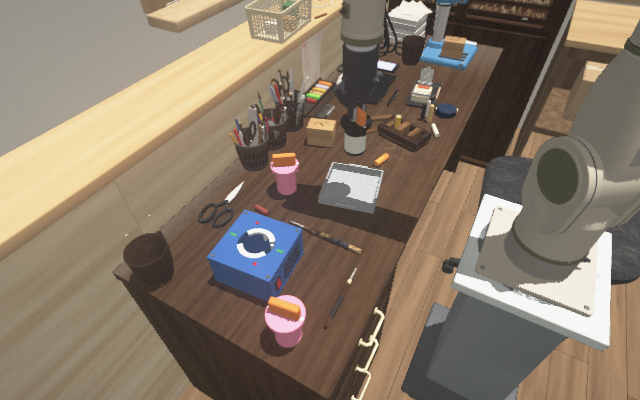

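Run:
```python
from h import *
p,d,c,o=load('wrist6'); q=onplane(c,[(323,83),(402,172),(238,167)],.026); print(q.round(4),q[1:].mean(0), np.linalg.norm(q[1]-q[0]),np.linalg.norm(q[2]-q[0]))
p,d,c,o=load('top0'); q=onplane(c,[(338.3,197.1),(384.8,186.4),(398,233.7),(349.9,245.3)],.026);print(q.round(4),q.mean(0))
```

```text
[[ 0.3899  0.0557  0.026 ]
 [ 0.5312  0.0913  0.026 ]
 [ 0.423  -0.0858  0.026 ]] [0.47710989 0.00273929 0.026     ] 0.145736566109078 0.14535938099295304
[[ 0.5343  0.0887  0.026 ]
 [ 0.5668 -0.0535  0.026 ]
 [ 0.4219 -0.0895  0.026 ]
 [ 0.3877  0.0556  0.026 ]] [4.77670589e-01 3.20086018e-04 2.60000000e-02]
```

Both views put the tray centre at about (0.4775, 0.0015), so the filter is above it. Descending.

Emit:
jog_arm(steps=[0, 0.002, 0.003, 0.005, 0, 0, 0.002, 0.003, 0.016, 0, 0, 0.002, 0.003, 0.032, 0, 0, 0.002, 0.003, 0.05, 0, 0, 0.002, 0.003, 0.068, 0, 0, 0.002, 0.003, 0.086, 0, 0, 0.002, 0.003, 0.1, 0, 0, 0.002, 0.003, 0.11, 0, 0, 0.002, 0.003, 0.116, 0, 0, 0.002, 0.003, 0.118, 0])

```text
clock: 11.55
position: [0.4781, 0.0039, 0.1289]
ee_rot: [0.253, 0.968, 0.0, -0.0]
ft_force: [0.5, 0.5, -1.5]
grip_width: 0.178
```

Run:
```python
from h import *
p,d,c,o=snap('scene','scene7')
print(o['position'],o['joint_pos'].round(3),o['ft_force'],o['grip_width'])
b=cv2.resize(p[90:240,280:430],(600,600),interpolation=cv2.INTER_CUBIC)
cv2.imwrite('pics/zoom7.png',cv2.cvtColor(b,cv2.COLOR_RGB2BGR))
```

```text
[0.47805322 0.00389267 0.12885373] [ 0.824  0.256 -1.014  1.94   0.246  1.077  0.767] [ 0.48402245  0.54316571 -1.47370311] 0.17829576432239141
```

View pics/zoom7.png

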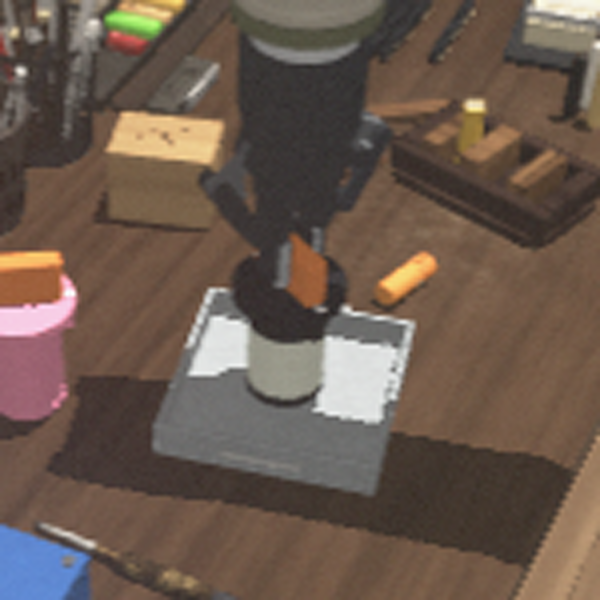

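The filter hangs upright over the tray centre, with its foot about 13 mm above the floor.

Emit:
jog_arm(steps=[0, 0, 0, 0.0015, 0, 0, 0, 0, 0.003, 0, 0, 0, 0, 0.0045, 0, 0, 0, 0, 0.006, 0, 0, 0, 0, 0.007, 0, 0, 0, 0, 0.008, 0, 0, 0, 0, 0.009, 0, 0, 0, 0, 0.01, 0, 0, 0, 0, 0.0105, 0, 0, 0, 0, 0.011, 0])

```text
clock: 12.6
position: [0.4781, 0.0035, 0.1183]
ee_rot: [0.253, 0.967, -0.0, 0.0]
ft_force: [0.7, -0.4, -1.9]
grip_width: 0.177
```

Emit:
jog_arm(steps=[0, 0, 0, 0.0003, 0, 0, 0, 0, 0.0006, 0, 0, 0, 0, 0.0009, 0, 0, 0, 0, 0.0012, 0, 0, 0, 0, 0.0014, 0, 0, 0, 0, 0.0016, 0, 0, 0, 0, 0.0018, 0, 0, 0, 0, 0.002, 0, 0, 0, 0, 0.002, 0, 0, 0, 0, 0.002, 0])

```text
clock: 13.6
position: [0.4781, 0.0035, 0.1163]
ee_rot: [0.253, 0.967, -0.0, 0.0]
ft_force: [0.5, -0.0, -1.8]
grip_width: 0.183
```

No contact yet, so I'll keep creeping down.

Emit:
jog_arm(steps=[0, 0, 0, 0.0002, 0, 0, 0, 0, 0.0004, 0, 0, 0, 0, 0.0006, 0, 0, 0, 0, 0.0008, 0, 0, 0, 0, 0.001, 0, 0, 0, 0, 0.0012, 0, 0, 0, 0, 0.0013, 0, 0, 0, 0, 0.0014, 0, 0, 0, 0, 0.0015, 0, 0, 0, 0, 0.0015, 0])

```text
clock: 14.6
position: [0.4786, 0.0034, 0.1159]
ee_rot: [0.253, 0.967, -0.0, 0.0]
ft_force: [-5.1, -1.1, 16.8]
grip_width: 0.175
```

It has contacted the tray floor (force now +17 N). Easing off by 0.9 mm, then opening.

Emit:
jog_arm(steps=[0, 0, 0, -0.0005, 0, 0, 0, 0, -0.0009, 0, 0, 0, 0, -0.0009, 0, 0.025, 0, 0, -0.0009, 0, 0.03, 0, 0, -0.0009, 0, 0.04, 0, 0, -0.0009, 0, 0.05, 0, 0, -0.0009, 0, 0.06, 0, 0, -0.0009, 0, 0.06, 0, 0, -0.0009, 0, 0.06, 0, 0, -0.0009, 0])

```text
clock: 15.6
position: [0.4781, 0.0035, 0.1157]
ee_rot: [0.253, 0.967, -0.0, 0.0]
ft_force: [-0.1, -1.0, -0.6]
grip_width: 0.702
```

Run:
```python
from h import *
p,d,c,o=snap('wrist','w8')
print(o['position'],o['ft_force'],o['grip_width'])
```

```text
[0.47812194 0.00354582 0.1156977 ] [-0.06515273 -1.00408649 -0.55629816] 0.701804150637572
```

View pics/w8.png

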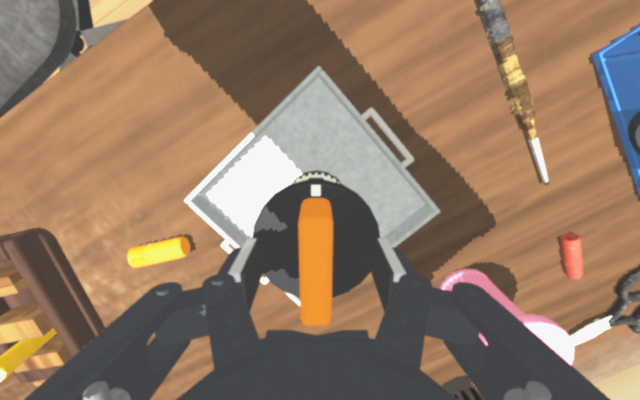

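The fingers are open on both sides of the bar and the filter is standing. Retreating straight up.

Emit:
jog_arm(steps=[0.06, 0, 0, -0.004, 0, 0.06, 0, 0, -0.012, 0, 0.06, 0, 0, -0.022, 0, 0.06, 0, 0, -0.037, 0, 0.06, 0, 0, -0.055, 0, 0.06, 0, 0, -0.075, 0, 0.06, 0, 0, -0.095, 0, 0.06, 0, 0, -0.115, 0, 0.06, 0, 0, -0.125, 0, 0.06, 0, 0, -0.13, 0])

```text
clock: 16.65
position: [0.4785, 0.0036, 0.2471]
ee_rot: [0.253, 0.967, -0.0, 0.001]
ft_force: [0.0, -1.0, -0.1]
grip_width: 0.7
```

Run:
```python
from meas import *
p,d,c,o=snap('scene','scene9'); snap('wrist','w9'); 
print(o['position'],o['ft_force'],o['grip_width'])
b=cv2.resize(p[90:290,210:430],(660,600),interpolation=cv2.INTER_CUBIC)
cv2.imwrite('pics/zoom9.png',cv2.cvtColor(b,cv2.COLOR_RGB2BGR))
meas('w9',(250,90,390,330),zk=.127)
```

```text
[0.47850643 0.00356052 0.24707394] [ 0.0202039  -0.97884339 -0.09738269] 0.7004934955400869
orange [307, 159, 19, 65, 773] [316.2 193.7] [0.4781 0.0053 0.127 ] dep [0.4779 0.0052 0.1284]
 top n 679 z med 0.1271229155597511
 rect mm ((458.7486572265625, 15.225419998168945), (15.774352073669434, 101.30400085449219), 61.21458053588867)
 axis ang 2.6187397163267985 ctr [0.48065969 0.00391213 0.12829036]
```

View pics/zoom9.png

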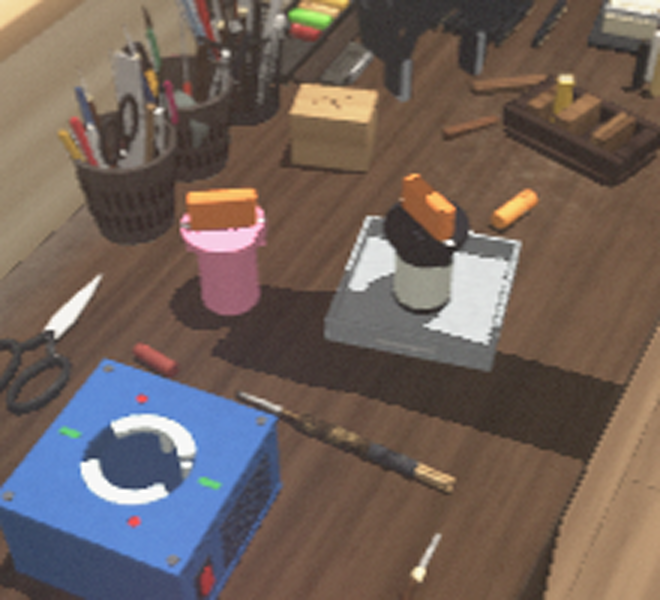

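View pics/w9.png

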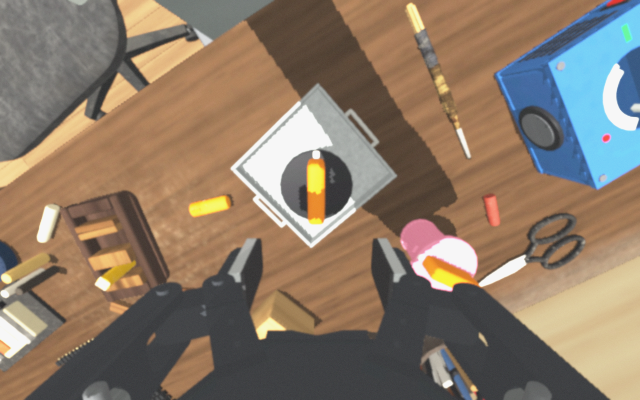

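The filter stands upright near the tray centre. Its knob top is at 0.127 m, which equals the 4 mm floor plus 123 mm. The gripper is clear and the other objects look undisturbed. Handing in.

```bash
python3 -c "
from workcell import manip
print(manip.hand_in())"
```

```text
the job is handed in; nothing more can be done
None
```

I turned the filter's knob about 1.05 rad counter-clockwise until it lined up with the green marks. I then lifted it straight out with no sign of forcing, set it on the tray floor and let go. The job was handed in at about 17 s on the robot's clock.

- **Position:** the knob top measures 0.127 m, which is what a filter standing upright on the 4 mm floor should give. It stands within about 4 mm of the tray centre.
- **Gripper:** it is open and about 0.13 m above where it let go, with about 1 N on the wrist.
- **Other objects:** in the last pictures the tools, pen, red blank and pink look-alikes look as they did at the start. I compared these by eye and did not measure them.
- **Forces:** the highest wrist force I read was about 17 N, when the filter touched the tray floor. I eased off before opening the fingers.
- **Disagreement:** one bounding-box fit of the knob in the last wrist picture came out 101 mm long instead of 60, probably from a few stray depth pixels. The knob's centre, height and direction in that picture all agreed with where I had placed it.

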